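Put the sharpening stone back in its case

TASK

The flat sharpening stone lies between the rails of its drying stand, where it cannot be gripped: slide it along to the robot's left until its left end sticks out past the stand's left edge, take it by that end, lift it off and lay it flat on the counter. Let go, take it again by its middle, and put it down in its snug wooden case, flat on the case floor. Leave the tin, the small bowl and the wooden stamp where they stand.

Things in the scene. Friction and masses are not known exactly. Their poses are not given: they have to be found in the camera images.
- stone: The sharpening stone: a loose flat grey slab, 110 mm long (its x axis) by 60 mm wide (y) by 8 mm thick, 0.12 kg give or take. Its origin is the centre of its underside.
- stone_center (a point): Centre of the sharpening stone, half-way up its thickness; x along the stone's length, y across it, z up.
- stand: Drying stand of light wood, fixed to the counter: a level board 150 mm long (x) by 82 mm wide (y), its top (the channel floor) 40 mm above the counter, with a 10 mm high rail along each long side. The rails are 64 mm apart: the stone has 2 mm of play on each side and no finger fits beside it. Both ends of the channel are open. Origin: centre of its underside; x runs to the back.
- stand_edge (a point): Middle of the stand's front edge (its left end, seen from the robot), at the channel floor. +x runs from it along the channel to the back end, 150 mm away; -x points out past the open front, roughly to the robot's left. At the start the stone's front end lies 12 to 28 mm inside this edge. The stone slides easily (about 1 N) when its back end is pushed towards -x; with more than half of it out it would tip off.
- case: Case of darker wood, fixed to the counter: a shallow open tray, 131 x 81 mm outside, 115 (x) by 65 mm (y) inside, so the stone has 2.5 mm of play on every side. Walls 8 mm thick, 15 mm high over the counter. The middle of both long walls has a finger notch 46 mm long, down to the inner floor. Origin: centre of its underside.
- case_floor (a point): Centre of the case's inner floor, 5 mm above the counter, 10 mm below the wall tops; x along the case, y across. The stone may lie in it either way round. Case and stand may trade places; they stand side by side one to the left and one to the right, with free counter between and in front of them. Wall cabinets hang over the back of the counter.
- tin: Bystander: small dark green round tin, 66 mm across, 45 mm high, loose; origin at the centre of its underside.
- bowl: Bystander: small beige pinch bowl, 71 mm across, 30 mm high, loose; origin at the centre of its underside.
- stamp: Bystander: brown wooden hand stamp, 28 mm across, 62 mm high, loose; origin at the centre of its underside.
Things that resemble listed ones, but are neither listed nor needed, are in the scene too. Leave any green look-alike of the stone alone.

How it is judged (in metres and radians):
On the way, in this order (a step that is already met when the one before it is completed fails the run):
1. The stone's front end sticks out at least 15 mm past the stand's front edge while the stone still lies flat in the channel (x of stone_center in the frame of stand_edge between -0.01 and 0.04 m and z of stone_center in the frame of stand_edge between 0.001 and 0.007 m and y of stone_center in the frame of stand_edge between -0.006 and 0.006 m), for 0.2 s.
2. The stone is lifted off the stand in the fingers, its centre at least 20 mm above where it lay (z of stone_center in the frame of stand_edge above 0.024 m and contact force between the fingers and stone above 0.5 N), for 0.1 s.
3. The stone lies flat on the bare counter, let go (height (world z) of stone_center below 0.0065 m and angle between the z axis of stone_center and the z axis of stand_edge, either way round below 0.06 rad and linear speed of stone below 0.02 m/s and contact force between the fingers and stone below 0.05 N), for 0.2 s.
At the end, for the whole second after the job is handed in: The stone lies flat on the inner floor of the case (centre within 4 mm of the case's centre along x and y, and no more than 2.5 mm higher than when fully seated), lengthwise along the case, level within 0.05 rad, at rest and let go (x of stone_center in the frame of case_floor between -0.004 and 0.004 m and y of stone_center in the frame of case_floor between -0.004 and 0.004 m and z of stone_center in the frame of case_floor between 0.001 and 0.0065 m and angle between the x axis of stone_center and the x axis of case_floor, either way round below 0.1 rad and angle between the z axis of stone_center and the z axis of case_floor, either way round below 0.05 rad and linear speed of stone below 0.01 m/s and contact force between the fingers and stone below 0.05 N); the robot touches nothing.
It fails at once if The tin is moved more than 20 mm (distance of tin from where it was at the start of the episode above 0.02 m).
It fails at once if The small bowl is moved more than 20 mm (distance of bowl from where it was at the start of the episode above 0.02 m).
It fails at once if The wooden stamp is moved more than 20 mm (distance of stamp from where it was at the start of the episode above 0.02 m).
It also fails if it takes over 64 s, if anything falls off the work surface, if the arm or the gripper's body presses on something with over 40 N, if the wrist force passes 120 N, or if a joint passes its speed limit or range.

ROBOT

A 7-joint arm with a two-finger parallel gripper is mounted at the origin on a cart in front of the work surface, level with it; the furniture and walls round the work are solid. World frame = base frame: x ahead of the robot, y to its left, z up, the work surface at z = 0. Lengths are in mm, angles in rad, forces in N, time in s.
With the tool pointing down it reaches from about 400 to 875 mm from the base axis. Payload 4.4 kg.
Tool frame: the origin (TCP) lies midway between the tips of the shut fingers; the grasp point (between the pads) lies ctrl.tcp_to_grasp behind it (ctrl.tcp_to_grasp is the distance from the TCP to the grasp point, in mm); z points along the fingers, y is the line along which they close (so a half turn about z gives the same grasp; the last joint's range is limited). The gripper opens to 85 mm and grips with 20 to 120 N. Pads are 22 mm wide; open, the fingers measure 114 mm over their backs; the gripper's body (76 mm by 85 mm) begins 54 mm behind the grasp point. The pads swing forward as they close: fully open they stand 13 mm farther back than shut.
Start: joints at [1.12, 0.628, 0.038, 1.517, -0.027, 0.996, -0.02], TCP at [244.022, -602.471, 196.813] pointing down, gripper open.
Joint ranges: [-3.06, 3.06], [-0.37, 2.12], [-1.25, 1.32], [0.18, 2.47], [-1.1, 4.24], [0.23, 1.98], [-2.94, 2.94]. Speed limits (rad/s): [2.57, 2.57, 3.14, 3.14, 3.14, 3.14, 3.14].

INTERFACE

Orientations are given as [roll, pitch, yaw] about the fixed x, y, z axes, in that order (R = Rz(yaw) Ry(pitch) Rx(roll)).
In Python, from cell import ctrl, get_image, get_calibration, workorder, boxes_of, place_of gives the robot as it stands.
- The arm moves only by the tool play_rows, never from a script. Its argument "series" is a list that holds one entry, the list of rows, each a list of 7 numbers: the shift along the world's x, y, z in cm, then the turn, a rotation vector about the world's x, y, z in degrees, then the closure, from 0 (fully open) to 1 (shut). A call has 1 to 20 rows; each row shifts and turns the commanded pose from where the row before left it; what a row does not reach is not made up. A row lasts 1/8 s, in which the tool goes at most 62.5 mm and 10.7 degrees, less where a joint would pass 70% of its speed; a pose out of reach is approached as far as the arm can. A call with a gripper value outside its range is refused whole. The fingers move at their own pace and stop on an object; the grip force is fixed at half the most. Time passes only in rows, so rows that do not move let the fingers close. It gives the time, the measured TCP pose, the force, the opening and the grip force at its end, in the units of the state.
- ctrl.read_state(): the state, without advancing time (a new reading comes with each control period).
- get_image(name): name is "scene" or "top" or "wrist"; returns (picture, depth): 420x560x3 uint8, red, green, blue; 420x560 float32, mm along the optical axis (not along the pixel's ray), 0 where there is no reading.
- get_calibration(name): a dict with "K" (3x3 intrinsics, pixels), "k1" (the pictures are not rectified: a ray, as slopes to the right and down, at radius r is drawn at 1 + k1 r^2 times it, then the intrinsics apply), "R" (3x3) and "t" (3): a world point X has camera coordinates R X + t; the wrist camera has in their place "mount" (4x4, takes a point from camera to tool coordinates, whose origin is the TCP and whose axes are the flange's). Camera axes: x right, y down, z forward; pixel columns grow to the right and rows downward; lengths in mm; the calibration is good to about 2 mm. A picture is of the moment at which its call begins: read the wrist's pose just before it. get_calibration takes no time and is no camera call.
- workorder.finish_job(): hands the job in; it is judged then, once.
Trained networks look in the newest picture that a camera, given by its name, has taken for a name from the list of things; names that differ only in an ending like _2 or _b are one class to them, and where a whole thing is asked for, a point or a joint stands for the part that bears it (a point fixed in the world has none). Each returns a list of dicts, best first, with "p" (0 to 1); they miss things now and then, are a little off and sometimes report something else, mostly with a low value. They report only what shows in the picture. A call takes as long as a camera call. They do not tell look-alikes from the thing itself.
- boxes_of(target, camera): "pixel" ([column, row] in pixels, amid what is visible of it).
- place_of(target, camera): "pixel" ([column, row] in pixels: a listed point, or the origin of a listed thing).
The state is a dict: "clock": time; "qpos": joint angles; "qd": joint speeds; "tau": joint torques, N m; "eef_pos": TCP position; "tool_rot": TCP orientation; "force": force on the tool from outside, world axes, zero at the start; "torque": the same for the moment, N m; "width": finger opening in mm; "gripper_force": force on a finger pad.
Only numpy, scipy, OpenCV 4.12 (cv2) and the standard library are available. Lean on these libraries where they do the work, as an engineer would, in place of code of your own. Each camera call takes 0.05 s, during which the arm holds its last target. There are 200 camera calls.

## Working session

There is one attempt and no reset: what is moved stays moved. The work goes in short steps, Python scripts to look and compute and a tool call to move; the robot and the scene stay as the last step left them, time stands still between calls to the robot, and variables do not carry over. Pictures are saved under pics/ and viewed, at most 15 in all, crops included, and the job is handed in when it is done.

Besides the shell and the picture viewer there is one more tool, called after "Emit:" as a command line: name --argument value ..., lists and objects as JSON in quotes. play_rows: Moves the arm, as the interface text tells. Its arguments: {"type":"object","properties":{"series":{"type":"array"}},"required":["series"]}

```bash
mkdir -p pics; ls; cat > h.py <<'E'
import numpy as np, cv2
from cell import ctrl,get_image,get_calibration,workorder,boxes_of,place_of
from scipy.spatial.transform import Rotation as Ro
def cam(name,st=None):
    c=get_calibration(name)
    if name=="wrist":
        T=np.eye(4);T[:3,:3]=Ro.from_euler('xyz',st["tool_rot"]).as_matrix();T[:3,3]=st["eef_pos"]
        M=np.linalg.inv(T@np.array(c["mount"]));c["R"]=M[:3,:3];c["t"]=M[:3,3]
    return c
def ray(c,px):
    K=np.array(c["K"]);p=np.array(px,float).reshape(-1,1,2)
    return cv2.undistortPoints(p,K,np.array([c["k1"],0,0,0.]),None,None,None).reshape(-1,2)
def at_z(c,px,z):
    R=np.array(c["R"]);t=np.array(c["t"]).ravel();u=ray(c,px)
    d=np.c_[u,np.ones(len(u))]@R;o=-R.T@t
    return o+d*((z-o[2])/d[:,2])[:,None]
def cloud(c,dep):
    h,w=dep.shape;vv,uu=np.mgrid[:h,:w];u=ray(c,np.stack([uu,vv],-1).reshape(-1,2))
    P=np.c_[u,np.ones(len(u))]*dep.reshape(-1,1)
    return ((P-np.array(c["t"]).ravel())@np.array(c["R"])).reshape(h,w,3)
def proj(c,X):
    X=np.array(X,float).reshape(-1,3)
    return cv2.projectPoints(X,cv2.Rodrigues(np.array(c["R"],float))[0],np.array(c["t"],float).reshape(3,1),np.array(c["K"],float),np.array([c["k1"],0,0,0.]))[0].reshape(-1,2)
def save(n,im): cv2.imwrite("pics/"+n,im[:,:,::-1])
E
python3 - <<'E'
from h import *
print(ctrl.read_state(),ctrl.tcp_to_grasp)
for n in("top","scene"):
    im,d=get_image(n);save(n+"0.png",im);c=cam(n);P=cloud(c,d);np.save(n+"0.npy",P)
    print(n,-np.array(c["R"]).T@np.array(c["t"]).ravel())
    for t in("stone","stand","stand_edge","case","case_floor","tin","bowl","stamp"):
        for f in(place_of,):
            for r in f(t,n)[:3]:
                u,v=np.round(r["pixel"]).astype(int);print(n,t,np.round(r["pixel"],1),round(r["p"],2),np.round(P[v,u]) if 0<=v<420 and 0<=u<560 else"")
E
```

```text
pics
{'clock': 0.0, 'qpos': array([ 1.12022533,  0.62934698,  0.03844981,  1.5183469 , -0.02698693,
        0.99630002, -0.02005016]), 'qd': array([-4.57591755e-05,  5.00151784e-05,  2.76070687e-04,  2.77534406e-04,
       -9.20449171e-04,  1.27917728e-03,  1.16155499e-03]), 'tau': array([ 8.16593056e-04, -5.63396144e+01,  1.22643046e+00, -1.93442738e+01,
        1.09215238e-02,  1.04006269e-02, -6.60388693e-06]), 'eef_pos': array([ 243.73878906, -601.83808913,  195.89548867]), 'tool_rot': array([-3.13971008e+00,  4.01715524e-05,  3.84722109e-01]), 'force': array([-0.45127607, -0.52551893,  0.89169044]), 'torque': array([-0.00377571,  0.01672721, -0.02218687]), 'gripper_force': 0.0, 'width': 85.43535834128598} 18.700000000000003
top [ 334.07360593 -192.3378698  1166.78828885]
top stone [321.2 272.7] 0.83 [ 335. -314.    4.]
top stone [327.2 211.9] 0.66 [ 499. -329.   47.]
top stand [324.8 212.7] 0.95 [ 497. -324.   46.]
top stand_edge [298.8 216.6] 0.71 [ 487. -253.   38.]
top case [208.7 210.8] 0.95 [509.  -1.   6.]
top case_floor [210.8 211.8] 0.7 [506.  -7.   7.]
top tin [232.5 154.6] 0.74 [660. -68.  47.]
top bowl [290.9 166.4] 0.88 [ 640. -233.    5.]
top stamp [185.  161.2] 0.42 [649.  67.  25.]
scene [ 27.67194309 624.75847229 810.12765125]
scene stone [366.6 183.3] 0.73 [ 380. -480.    2.]
scene stone [354.1 226.9] 0.64 [ 339. -292.    7.]
scene stone [302.3 188.6] 0.56 [ 492. -321.   45.]
scene stand [300.4 202.1] 0.91 [ 476. -279.   39.]
scene stand_edge [295.2 210.3] 0.55 [ 476. -253.   32.]
scene case [220.4 284.1] 0.92 [515.   9.   1.]
scene case_floor [220.3 284.1] 0.94 [515.   9.   1.]
scene tin [181.4 237.4] 0.92 [653. -43.  33.]
scene bowl [233.2 204.9] 0.62 [ 638. -230.    3.]
scene stamp [151.9 285.1] 0.8 [639.  81.   1.]
```

```bash
python3 - <<'E'
import cv2
a=cv2.imread("pics/top0.png");cv2.imwrite("pics/top0c.png",cv2.resize(a[110:320,130:400],None,fx=2.9,fy=2.8,interpolation=cv2.INTER_CUBIC))
E
```

```text
(no output)
```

View pics/top0c.png

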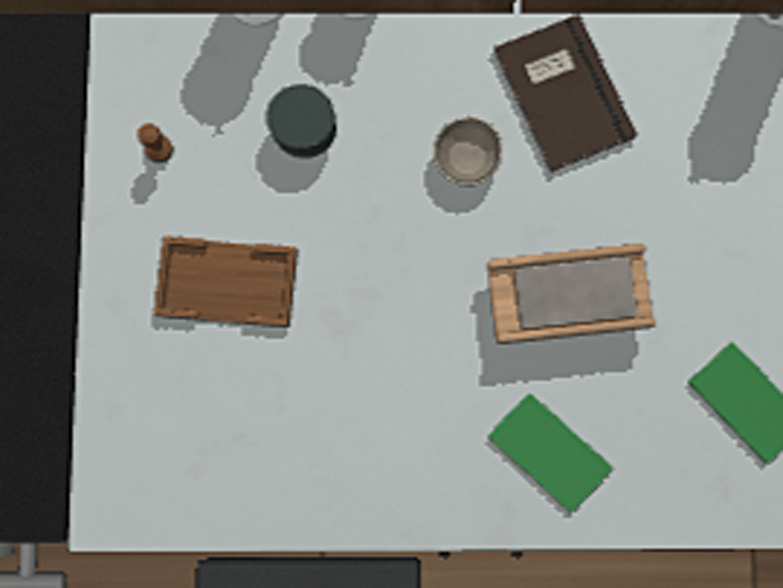

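View pics/scene0.png

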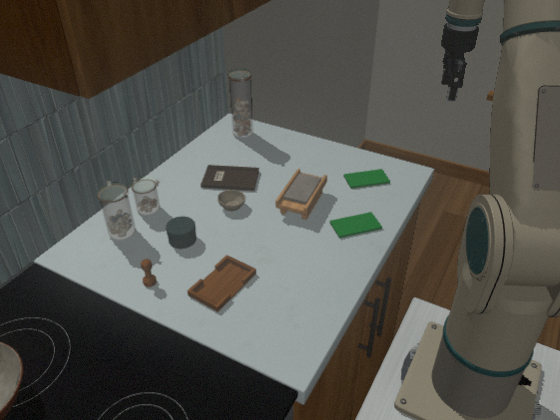

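The top crop shows the stand at (572,292) holding the grey stone, open end to the left. The case is at (226,282). The green look-alikes are at (550,455) and (745,400), and the bowl, tin and stamp are behind. The scene view agrees.

```bash
cat >> h.py <<'E'
def rect(P,mask):
    r=cv2.minAreaRect(P[mask][:,:2].astype(np.float32));return r
E
python3 - <<'E'
from h import *
im=cv2.imread("pics/top0.png");hsv=cv2.cvtColor(im,cv2.COLOR_BGR2HSV)
c=cam("top")
def fit(z,x0,x1,y0,y1):
    w=(hsv[...,0]>5)&(hsv[...,0]<25)&(hsv[...,1]>60)
    m=np.zeros_like(w);m[y0:y1,x0:x1]=w[y0:y1,x0:x1]
    n,l,s,_=cv2.connectedComponentsWithStats(m.astype(np.uint8));i=1+np.argmax(s[1:,4])
    v,u=np.nonzero(l==i);X=at_z(c,np.c_[u,v],z)
    r=cv2.minAreaRect(X[:,:2].astype(np.float32));print(r, np.round(cv2.boxPoints(r)).tolist())
fit(48,290,360,190,235)
fit(13,175,240,185,232)
P=np.load("top0.npy")
# stone: grey inside stand at height
v,u=np.mgrid[:420,:560]
m=(u>300)&(u<352)&(v>197)&(v<230)&(hsv[...,1]<45)&(P[...,2]>35)
X=at_z(c,np.c_[u[m],v[m]],48);print(cv2.minAreaRect(X[:,:2].astype(np.float32)))
mw=get_calibration("wrist");print(mw["mount"],mw["K"])
E
```

```text
((492.6960144042969, -327.12921142578125), (82.06342315673828, 148.25230407714844), 6.463825702667236) [[444.0, -258.0], [460.0, -405.0], [542.0, -396.0], [525.0, -249.0]]
((510.8395080566406, 2.0542221069335938), (130.39308166503906, 81.32151794433594), 84.82066345214844) [[464.0, -59.0], [545.0, -67.0], [557.0, 63.0], [476.0, 71.0]]
((492.9896545410156, -334.96905517578125), (119.68477630615234, 78.92129516601562), 82.84384155273438)
[[-1.65830842e-04 -9.65641082e-01 -2.59879343e-01  6.70977370e+01]
 [ 9.99999963e-01 -2.16615036e-04  1.66775634e-04  9.24354981e-01]
 [-2.17339176e-04 -2.59879305e-01  9.65641082e-01 -1.77232777e+02]
 [ 0.00000000e+00  0.00000000e+00  0.00000000e+00  1.00000000e+00]] [[313.16597356   0.         280.84635552]
 [  0.         313.16597356 215.13201976]
 [  0.           0.           1.        ]]
```

Emit:
play_rows --series '[[[3.2,2.4,0.7,0,0,9.3,1],[3.2,2.4,0.7,0,0,9.3,1],[3.2,2.4,0.7,0,0,9.3,1],[3.2,2.4,0.7,0,0,9.3,1],[3.2,2.4,0.7,0,0,9.3,1],[3.2,2.4,0.7,0,0,9.3,1],[3.2,2.4,0.7,0,0,9.3,1],[3.2,2.4,0.7,0,0,9.3,1],[0,0,0,0,0,0,1],[0,0,0,0,0,0,1]]]'

```text
clock: 2.15
eef_pos: [499.2, -411.1, 252.6]
tool_rot: [-3.14, 0.0, 1.682]
force: [-0.3, 0.1, -0.6]
width: 0.1
gripper_force: 0.0
```

```bash
cat >> h.py <<'E'
def look(fn=None):
    st=ctrl.read_state();im,d=get_image("wrist");c=cam("wrist",st)
    if fn: save(fn,im)
    print(np.round(st["eef_pos"],1),np.round(np.degrees(st["tool_rot"]),1),round(st["width"],1),round(st["clock"],2),np.round(st["force"],1))
    return st,im,d,c
E
python3 - <<'E'
from h import *
st,im,d,c=look("w1.png");P=cloud(c,d);np.save("w1.npy",P)
for t in("stone","stand","stand_edge"):
    for r in place_of(t,"wrist")[:2]:print(t,r["pixel"],r["p"],at_z(c,r["pixel"],{"stone":40,"stand":0,"stand_edge":40}[t]))
E
```

```text
[ 499.2 -411.1  252.6] [-179.9    0.    96.4] 0.1 2.15 [-0.3  0.1 -0.6]
stone [284.6, 119.1] 0.97 [[ 496.51591923 -332.67324799   40.        ]]
stone [197.7, 231.5] 0.9 [[ 399.63707715 -484.84310443   40.        ]]
stand_edge [288.4, 43.5] 0.58 [[ 491.54327892 -251.98650745   40.        ]]
```

View pics/w1.png

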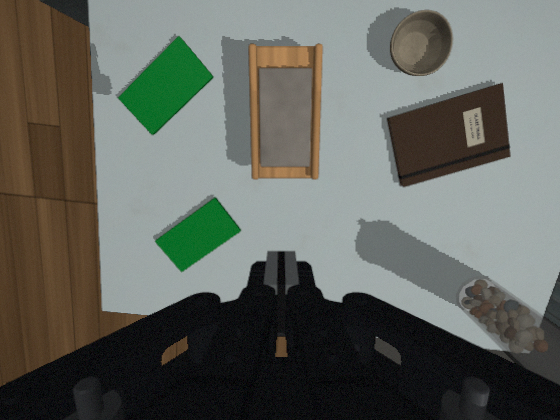

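The wrist view shows the stand upright at columns 249-322, rows 43-180. The stone in it spans columns 258-313, rows 66-168, so its front end (top of the picture) is about 22 px inside.

```bash
cat >> h.py <<'E'
def corners(c,mask,z):
    v,u=np.nonzero(mask);X=at_z(c,np.c_[u,v],z)[:,:2]
    r=cv2.minAreaRect(X.astype(np.float32));b=cv2.boxPoints(r)
    i=0 if np.linalg.norm(b[1]-b[0])>np.linalg.norm(b[2]-b[1]) else 1
    a=b[i+1]-b[i];yaw=np.degrees(np.arctan2(a[1],a[0]))%180
    return np.array(r[0]),np.sort(r[1]),yaw
def blob(m,x0,x1,y0,y1):
    k=np.zeros(m.shape,np.uint8);k[y0:y1,x0:x1]=m[y0:y1,x0:x1]
    k=cv2.morphologyEx(k,cv2.MORPH_OPEN,np.ones((3,3),np.uint8))
    n,l,s,_=cv2.connectedComponentsWithStats(k);return l==1+np.argmax(s[1:,4])
E
python3 - <<'E'
from h import *
im=cv2.imread("pics/w1.png");h=cv2.cvtColor(im,cv2.COLOR_BGR2HSV).astype(int)
T=np.eye(4);st=ctrl.read_state();c=cam("wrist",st)
wood=(h[...,1]>90)&(h[...,0]>5)&(h[...,0]<28)
print("stand rails",corners(c,blob(wood,240,330,35,190),50))
st_=(h[...,1]<60)&(h[...,2]<150)
print("stone",corners(c,blob(st_,257,316,60,172),48))
P=np.load("w1.npy");print(np.median(P[90:140,270:300,2]),np.median(P[50:60,270:300,2]))
E
```

```text
stand rails (array([ 495.82299805, -328.58352661]), array([ 80.34900665, 146.67001343]), np.float32(96.29139))
stone (array([ 496.39764404, -333.19287109]), array([ 59.25674057, 108.77885437]), np.float32(96.27506))
48.149743045476825 40.14706323226983
```

Emit:
play_rows --series '[[[0.4,0,-4,0,0,0,1],[0,0,-4,0,0,0,1],[0,0,-4,0,0,0,1],[0,0,-4,0,0,0,1],[0,0,-3,0,0,0,1],[0,0,-1.2,0,0,0,1],[0,0,0,0,0,0,1],[0,0,0,0,0,0,1]]]'

```text
clock: 3.35
eef_pos: [504.9, -411.3, 52.3]
tool_rot: [3.14, 0.002, 1.683]
force: [-0.3, 0.6, 1.0]
width: -0.1
gripper_force: 0.0
```

```bash
python3 - <<'E'
from h import *
look("w2.png")
E
```

```text
[ 504.9 -411.3   52.3] [1.799e+02 1.000e-01 9.640e+01] -0.1 3.35 [-0.3  0.6  1. ]
```

View pics/w2.png

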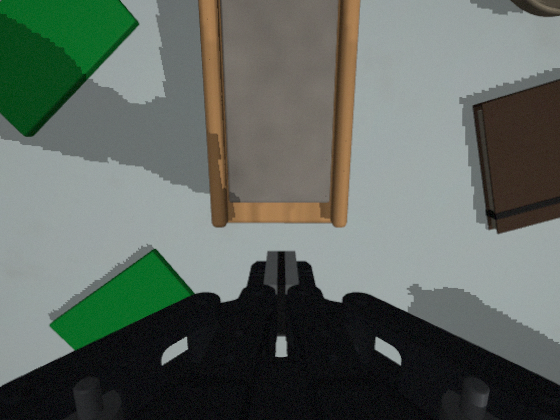

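The finger tip (col 281) is centred on the channel (cols 220-345), just behind the stand's back end at row 225. I'll lower it and push.

Emit:
play_rows --series '[[[0,0,-0.9,0,0,0,1],[0,0,0,0,0,0,1],[-0.1,0.8,0,0,0,0,1],[-0.1,0.8,0,0,0,0,1],[-0.1,0.8,0,0,0,0,1],[-0.05,0.6,0,0,0,0,1],[-0.05,0.5,0,0,0,0,1],[-0.05,0.5,0,0,0,0,1],[0,0,0,0,0,0,1]]]'

```text
clock: 4.53
eef_pos: [499.6, -370.0, 41.8]
tool_rot: [-3.142, -0.0, 1.684]
force: [-0.4, 0.0, -0.2]
width: 0.2
gripper_force: 0.0
```

```bash
cat > st.py <<'E'
from h import *
n="top";im,d=get_image(n);c=cam(n);P=cloud(c,d)
h=cv2.cvtColor(im,cv2.COLOR_RGB2HSV).astype(int)
m=(h[...,1]<60)&(h[...,2]<160)&(h[...,2]>60)&(P[...,2]>36)&(P[...,2]<58)
for k in("w",):
    st,iw,dw,cw=look("w_st.png")
    for r in place_of("stone","wrist")[:2]:print(r["pixel"],r["p"],at_z(cw,r["pixel"],40))
Pw=cloud(cw,dw)
# points along channel centre line
u=np.array([.110,-.994]);e=np.array([486.3,-253.4]);n_=np.array([.994,.110])
for PP,nm in((P,"top"),(Pw,"wrist")):
    q=PP.reshape(-1,3);s=(q[:,:2]-e)@u;l=(q[:,:2]-e)@n_
    k=(abs(l)<22)&(abs(q[:,2]-48)<3.5)&(s>-80)&(s<160)
    if k.sum()>20:print(nm,k.sum(),np.percentile(s[k],[0.5,3,97,99.5]))
E
python3 st.py
```

```text
[ 499.6 -370.5   41.8] [180.    0.   96.5] -0.1 4.58 [ 0.3 -0.1 -0.4]
[53.3, 109.2] 0.93 [[ 370.76404737 -308.41253942   40.        ]]
[283.4, 180.4] 0.7 [[ 498.37980257 -332.71537422   40.        ]]
top 477 [ 16.23053293  25.54164658 110.2576003  114.88228467]
wrist 15070 [ 25.09609657  27.33863441 123.07183945 130.43131846]
```

View pics/w_st.png

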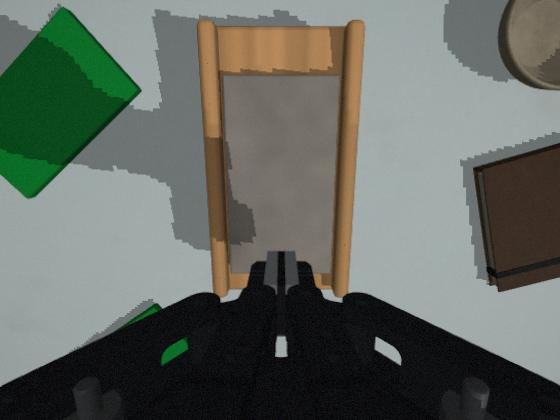

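```bash
python3 - <<'E'
from h import *
st,im,d,c=look();P=cloud(c,d)
print(proj(c,st["eef_pos"]))
for v in range(236,300,4):print(v,np.round(P[v,274],0),np.round(P[v,240],0),np.round(d[v,274],0))
s,di=get_image("scene");cv2.imwrite("pics/s1.png",cv2.resize(s[130:260,230:400],None,fx=4,fy=4)[:,:,::-1])
E
```

```text
[ 499.5 -370.8   41.8] [180.    0.   96.4] -0.3 4.67 [ 0.2 -0.5 -0.3]
[[278.21019931 243.17882102]]
236 [ 496. -364.   48.] [ 477. -366.   49.] 180.0
240 [ 497. -367.   48.] [ 477. -369.   48.] 181.0
244 [ 497. -370.   47.] [ 477. -371.   49.] 182.0
248 [ 497. -372.   48.] [ 478. -374.   49.] 182.0
252 [ 497. -361.   82.] [ 478. -376.   48.] 147.0
256 [ 497. -361.   87.] [ 478. -379.   48.] 142.0
260 [ 497. -361.   91.] [ 478. -382.   48.] 138.0
264 [ 497. -360.   96.] [ 478. -384.   48.] 133.0
268 [ 497. -361.   99.] [ 479. -387.   48.] 130.0
272 [ 497. -361.  103.] [ 479. -389.   48.] 126.0
276 [ 497. -360.  108.] [ 478. -396.   40.] 122.0
280 [ 497. -361.  111.] [ 478. -398.   40.] 119.0
284 [ 497. -361.  114.] [ 479. -401.   41.] 116.0
288 [ 497. -362.  114.] [ 479. -404.   39.] 116.0
292 [ 497. -359.  122.] [ 476. -429.   -0.] 108.0
296 [ 497. -360.  123.] [ 486. -361.  123.] 106.0
```

View pics/s1.png

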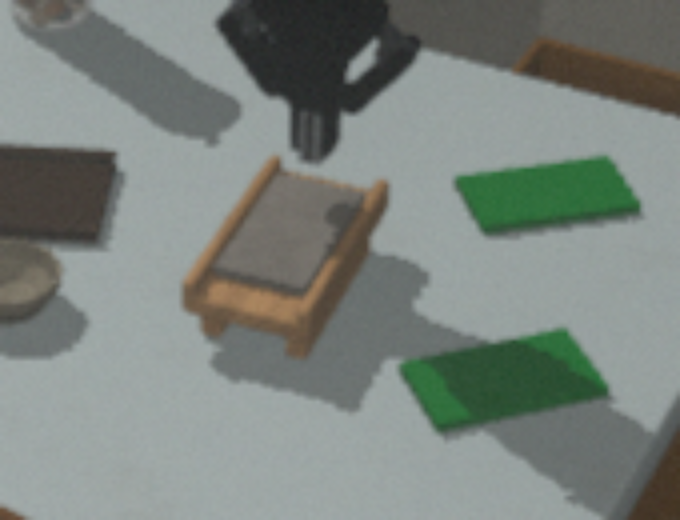

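```bash
python3 - <<'E'
from h import *
s,di=get_image("scene");c=cam("scene");P=cloud(c,di)
st=ctrl.read_state();print(proj(c,st["eef_pos"]),proj(c,st["eef_pos"]+[0,0,38]))
for v in range(158,174,2):print(v,np.round(P[v,308]),s[v,308])
t,di=get_image("top");c=cam("top");P=cloud(c,di);q=P.reshape(-1,3)
for z in range(60,130,10):
    k=(abs(q[:,2]-z)<5)&(abs(q[:,0]-499)<60)&(abs(q[:,1]+370)<60);print(z,k.sum())
print({k:v for k,v in vars(ctrl).items() if not k.startswith("_")} if hasattr(ctrl,"__dict__") else dir(ctrl))
E
```

```text
[[308.293894   179.08843478]] [[308.75057314 166.56862506]]
158 [ 496. -357.  114.] [59 58 58]
160 [ 498. -361.  105.] [73 76 77]
162 [ 496. -359.  101.] [76 79 77]
164 [ 496. -359.   95.] [73 80 79]
166 [ 496. -359.   90.] [77 82 80]
168 [ 496. -360.   83.] [81 83 82]
170 [ 496. -360.   77.] [93 97 95]
172 [ 541. -454.    1.] [152 163 160]
60 0
70 0
80 0
90 2
100 0
110 0
120 0
{}
```

The depth readings from both cameras put the real finger tips near z≈77 while the reported TCP is at 42. The tips therefore sit about 35 mm higher than reported, and I passed over the stone without touching it. I'll back off and lower by the measured tip height.

Emit:
play_rows --series '[[[0.15,-1.4,0,0,0,0,1],[0.15,-1.4,0,0,0,0,1],[0.15,-1.4,0,0,0,0,1],[0,0,0,0,0,0,1],[0,0,-1,0,0,0,1],[0,0,-1,0,0,0,1],[0,0,-0.8,0,0,0,1],[0,0,0,0,0,0,1]]]'

```text
clock: 5.88
eef_pos: [503.4, -411.7, 12.7]
tool_rot: [-3.14, -0.001, 1.684]
force: [0.3, -0.5, -0.0]
width: 0.3
gripper_force: 0.0
```

```bash
cat > tip.py <<'E'
from h import *
st,im,d,c=look("w_tip.png");P=cloud(c,d)
s,di=get_image("scene");cs=cam("scene");Q=cloud(cs,di)
for nm,A in(("w",P),("s",Q)):
    q=A.reshape(-1,3);k=(abs(q[:,0]-st["eef_pos"][0])<14)&(abs(q[:,1]-st["eef_pos"][1]-10)<4)&(q[:,2]>st["eef_pos"][2]+20)&(q[:,2]<150)
    print(nm,k.sum(),np.round(np.sort(q[k,2])[:8],1),np.median(q[k,1]))
E
python3 tip.py
```

```text
[ 503.4 -411.7   12.7] [-1.799e+02 -1.000e-01  9.650e+01] 0.3 5.88 [ 0.3 -0.5 -0. ]
w 8259 [36.7 37.  37.1 37.2 37.2 37.3 37.3 37.4] -401.16988030937017
s 193 [33.5 34.2 36.9 37.2 45.9 47.1 47.4 47.4] -400.71041023637014
```

Emit:
play_rows --series '[[[0,0,-0.4,0,0,0,1],[0,0,0,0,0,0,1],[-0.1,0.7,0,0,0,0,1],[-0.05,0.5,0,0,0,0,1],[-0.05,0.5,0,0,0,0,1],[-0.05,0.5,0,0,0,0,1],[-0.05,0.5,0,0,0,0,1],[-0.05,0.5,0,0,0,0,1],[0,0,0,0,0,0,1]]]'

```text
clock: 7.1
eef_pos: [500.6, -379.7, 9.8]
tool_rot: [-3.141, -0.001, 1.684]
force: [0.8, 0.1, 1.3]
width: 0.2
gripper_force: 0.0
```

```bash
python3 st.py; python3 tip.py
```

```text
[ 500.5 -380.1    9.8] [-180.    -0.    96.5] 0.1 7.15 [0.4 0.2 0.2]
[282.3, 127.6] 0.73 [[ 495.24353004 -313.68803326   40.        ]]
[6.4, 90.5] 0.64 [[ 374.28045803 -312.08527222   40.        ]]
top 567 [  5.69048824   8.18921786 110.51856671 114.8379384 ]
wrist 25723 [ 13.93127496  15.81922904 112.20685497 115.81929964]
[ 500.4 -380.5    9.7] [-180.    -0.    96.4] 0.2 7.25 [-0.3 -0.7 -0.3]
w 8280 [38.9 39.1 39.2 39.2 39.3 39.3 39.4 39.4] -369.87045695372706
s 194 [41.3 41.4 41.4 42.8 43.1 43.9 44.7 45.3] -369.4544422203172
```

View pics/w_tip.png

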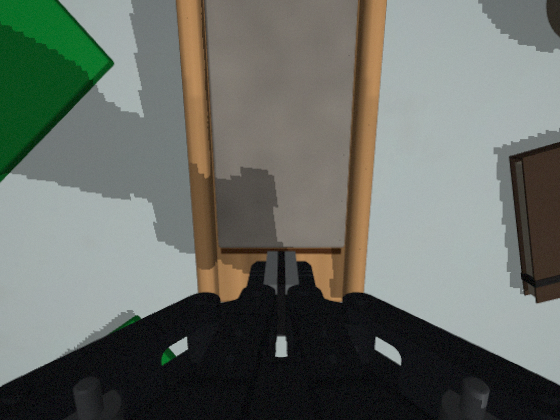

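The stone's back end (row 250) now touches the finger front and its centre is about 62 mm from the stand edge, so I push on 44 mm.

Emit:
play_rows --series '[[[-0.05,0.5,0,0,0,0,1],[-0.05,0.5,0,0,0,0,1],[-0.05,0.5,0,0,0,0,1],[-0.05,0.5,0,0,0,0,1],[-0.05,0.5,0,0,0,0,1],[-0.05,0.5,0,0,0,0,1],[-0.05,0.5,0,0,0,0,1],[-0.05,0.5,0,0,0,0,1],[-0.05,0.3,0,0,0,0,1],[0,0,0,0,0,0,1],[0,0,0,0,0,0,1],[0.1,-1,0,0,0,0,1],[0,0,4,0,0,0,0.3],[0,0,5,0,0,0,0],[0,0,5,0,0,0,0],[0,0,5,0,0,0,0],[0,0,0,0,0,0,0]]]'

```text
clock: 9.48
eef_pos: [499.7, -350.0, 204.5]
tool_rot: [3.134, 0.006, 1.682]
force: [0.7, 0.3, -0.5]
width: 85.5
gripper_force: 0.0
```

```bash
python3 st.py
```

```text
[ 497.9 -349.1  201.9] [179.8   0.2  96.4] 85.3 9.53 [-0.6  0.4 -0.5]
[186.3, 289.7] 0.97 [[ 400.99894441 -479.81694464   40.        ]]
[278.0, 116.8] 0.73 [[ 488.55984011 -271.22842159   40.        ]]
top 595 [-37.20844592 -34.57863312  69.46512307  72.77526399]
wrist 5014 [-36.49871908 -33.81450578  69.56214432  72.72020234]
```

View pics/w_st.png

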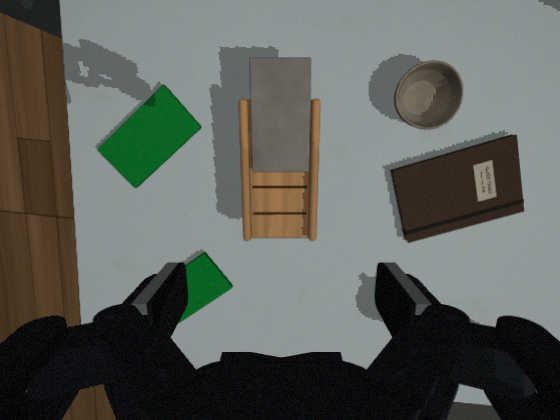

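```bash
cat > tips.py <<'E'
from h import *
st,im,d,c=look();P=cloud(c,d)
# dark finger pixels in tool coords
T=Ro.from_euler('xyz',st["tool_rot"]).as_matrix();q=(P-st["eef_pos"])@T
k=(d>0)&(d<175)&(abs(q[...,1])<65)&(q[...,0]>-30)
Q=q[k]
for sgn in(1,-1):
    S=Q[Q[:,1]*sgn>0];S=S[np.argsort(-S[:,2])]
    print(len(S),np.round(np.percentile(S[:,2],[100,99.5,98,95]),1),np.round(np.median(S[:60],0),1),np.round(S[:60].min(0)),np.round(S[:60].max(0)))
E
python3 tips.py
```

```text
[ 496.1 -347.8  199. ] [-179.9   -0.    96.4] 85.5 9.62 [-0.5  0.  -1.3]
23022 [-47.7 -51.5 -57.7 -67.4] [ -1.1  44.2 -48.9] [-10.  44. -50.] [  8.  45. -48.]
23708 [-47.1 -51.8 -58.2 -67.9] [ -0.4 -41.3 -48.9] [-10. -42. -50.] [  9. -41. -47.]
```

Stone centre is at 18 mm with 36 mm sticking out. The open tips sit 48 mm above the reported TCP, i.e. 35 + 13. I'll go to the grasp.

Emit:
play_rows --series '[[[-0.4,3.75,0,0,0,0,0],[-0.4,3.75,0,0,0,0,0],[-0.4,3.75,0,0,0,0,0],[0,0,-5,0,0,0,0],[0,0,-5,0,0,0,0],[0,0,-4,0,0,0,0],[0,0,-3,0,0,0,0],[0,0,-2,0,0,0,0],[0,0,-1.6,0,0,0,0],[0,0,0,0,0,0,0],[0,0,0,0,0,0,0]]]'

```text
clock: 11.05
eef_pos: [485.3, -235.1, -5.9]
tool_rot: [3.141, 0.0, 1.683]
force: [0.6, 1.0, -0.5]
width: 85.4
gripper_force: 0.0
```

```bash
python3 - <<'E'
from h import *
look("w5.png")
s,_=get_image("scene");s=cv2.resize(s[130:270,230:390],None,fx=3.5,fy=3.5)
w=cv2.imread("pics/w5.png")[:,:,::-1];w=cv2.resize(w,(0,0),fx=.43,fy=.43)
o=np.zeros((490,800,3),np.uint8);o[:,:560]=s;o[:w.shape[0],560:560+w.shape[1]]=w[:,:240];save("c5.png",o)
E
```

```text
[ 485.3 -235.1   -5.9] [180.    0.   96.4] 85.4 11.05 [ 0.6  1.  -0.5]
```

View pics/c5.png

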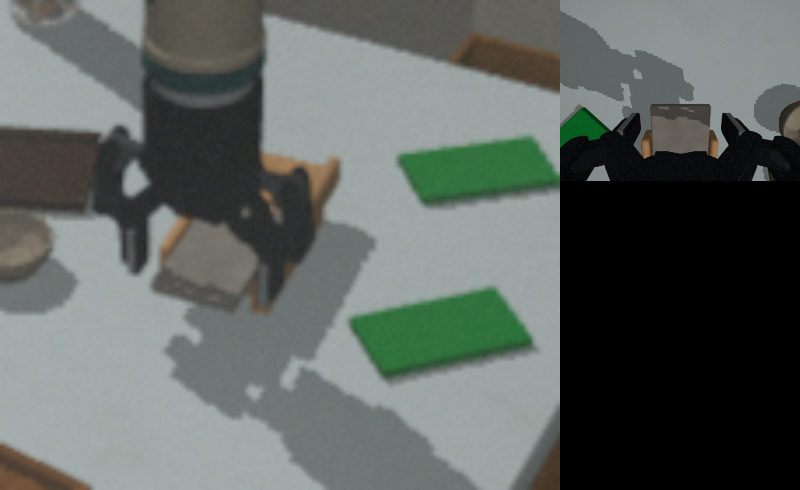

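The fingers straddle the protruding end on both sides and clear the stand. I'll close and lift.

Emit:
play_rows --series '[[[0,0,0,0,0,0,1],[0,0,0,0,0,0,1],[0,0,0,0,0,0,1],[0,0,0,0,0,0,1],[0,0,0,0,0,0,1],[0,0,0,0,0,0,1]]]'

```text
clock: 11.9
eef_pos: [485.3, -235.2, -5.2]
tool_rot: [3.141, 0.001, 1.683]
force: [-0.9, 0.5, 6.0]
width: 58.6
gripper_force: 62.6
```

```bash
python3 tips.py
```

```text
[ 485.3 -235.2   -5.2] [180.    0.   96.4] 58.6 11.9 [-0.9  0.5  6. ]
58120 [-2.8 -3.9 -4.3 -4.6] [86.7 38.5 -3.4] [38.  4. -4.] [125.  65.  -3.]
56703 [-2.8 -3.9 -4.3 -4.6] [ 91.5 -28.6  -3.3] [ 40. -64.  -3.] [123.  -3.  -3.]
```

Emit:
play_rows --series '[[[0,0,0.5,0,0,0,1],[0,0,1,0,0,0,1],[0,0,1.5,0,0,0,1],[0,0,2,0,0,0,1],[0,0,1.5,0,0,0,1],[0,0,0.5,0,0,0,1],[0,0,0,0,0,0,1],[0.2,1.5,0,0,0,0,1],[0.2,2,0,0,0,-3,1],[0.3,2,0,0,0,-3,1],[0.3,2,0,0,0,-3,1],[0.3,2,0,0,0,-2.6,1],[0.2,1.5,0,0,0,0,1],[0,0.3,0,0,0,0,1],[0,0,0,0,0,0,1],[0,0,0,0,0,0,1]]]'

```text
clock: 13.95
eef_pos: [499.8, -123.0, 63.7]
tool_rot: [-3.141, 0.0, 1.48]
force: [-0.2, -0.4, -0.6]
width: 58.7
gripper_force: 64.3
```

```bash
python3 - <<'E'
from h import *
st,im,d,c=look("w6.png")
P=cloud(c,d);q=(P-st["eef_pos"])@Ro.from_euler('xyz',st["tool_rot"]).as_matrix()
k=(abs(q[...,1])<24)&(q[...,0]>5)&(q[...,0]<35)&(P[...,2]>20)
print(k.sum(),np.round(np.percentile(q[k],[5,50,95],axis=0),1))
A=np.c_[q[k][:,:2],np.ones(k.sum())];print(np.linalg.lstsq(A,q[k][:,2],rcond=None)[0])
s,di=get_image("scene");Q=cloud(cam("scene"),di);h=cv2.cvtColor(s,cv2.COLOR_RGB2HSV).astype(int)
q=Q.reshape(-1,3);x=(abs(q[:,0]-503)<28)&(q[:,1]>-230)&(q[:,1]<-90)&(q[:,2]>10)&(q[:,2]<180)
for y in range(-230,-90,10):
    z=q[x&(abs(q[:,1]-y)<5),2];print(y,len(z),np.round(np.percentile(z,[2,10,50]),0) if len(z) else"")
o=np.zeros((490,800,3),np.uint8);o[:,:560]=cv2.resize(s[130:270,210:370],None,fx=3.5,fy=3.5);w=cv2.resize(im,(0,0),fx=.43,fy=.43);o[:w.shape[0],560:]=w[:,:240];save("c6.png",o)
E
```

```text
[ 499.8 -123.    63.7] [-180.     0.    84.8] 58.7 13.95 [-0.2 -0.4 -0.6]
20925 [[   9.2  -21.5 -134.3]
 [  16.2   -0.3 -120. ]
 [  19.6   21.8  -52.5]]
[-2.25505770e+00 -7.19218973e-02 -7.68990560e+01]
-230 0 
-220 0 
-210 3 [112. 112. 113.]
-200 2 [112. 112. 113.]
-190 6 [111. 111. 112.]
-180 3 [114. 114. 115.]
-170 2 [113. 113. 114.]
-160 13 [110. 111. 113.]
-150 30 [112. 112. 114.]
-140 53 [111. 111. 113.]
-130 83 [111. 112. 114.]
-120 95 [111. 112. 113.]
-110 174 [106. 111. 155.]
-100 96 [106. 108. 113.]
```

View pics/c6.png

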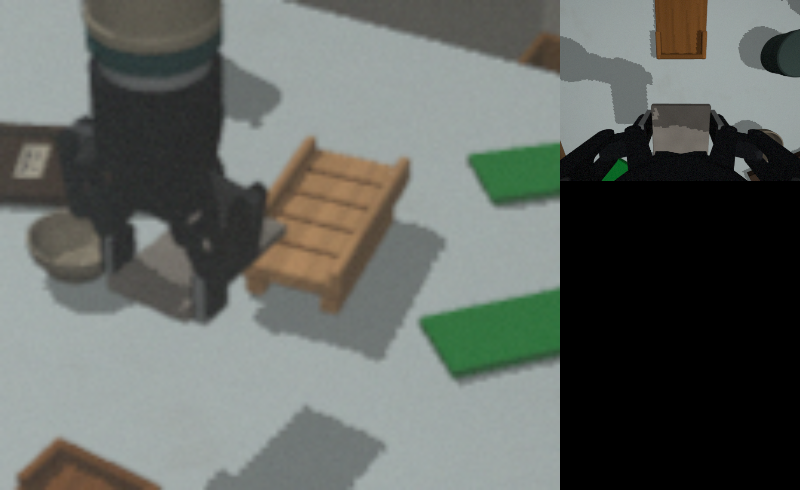

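The stone is held level by its end, its top about 49 mm above the reported TCP, over free counter. I'll lower it.

Emit:
play_rows --series '[[[0,0,-3,0,0,0,1],[0,0,-3,0,0,0,1],[0,0,-2,0,0,0,1],[0,0,-1.2,0,0,0,1],[0,0,-0.6,0,0,0,1],[0,0,0,0,0,0,1],[0,0,0,0,0,0,1]]]'

```text
clock: 14.92
eef_pos: [500.6, -122.1, -33.6]
tool_rot: [3.14, 0.0, 1.481]
force: [1.2, 0.4, -1.0]
width: 58.5
gripper_force: 64.4
```

Emit:
play_rows --series '[[[0,0,-0.2,0,0,0,1],[0,0,0,0,0,0,1]]]'

```text
clock: 15.18
eef_pos: [500.1, -122.0, -36.0]
tool_rot: [3.141, 0.0, 1.481]
force: [0.4, -0.8, -0.9]
width: 58.7
gripper_force: 64.4
```

Emit:
play_rows --series '[[[0,0,-0.2,0,0,0,1],[0,0,0,0,0,0,1]]]'

```text
clock: 15.42
eef_pos: [499.9, -121.9, -38.3]
tool_rot: [-3.141, -0.0, 1.481]
force: [0.2, -0.3, -0.2]
width: 58.5
gripper_force: 64.4
```

Emit:
play_rows --series '[[[0,0,-0.2,0,0,0,1],[0,0,0,0,0,0,1]]]'

```text
clock: 15.68
eef_pos: [500.1, -122.0, -39.0]
tool_rot: [3.141, 0.0, 1.481]
force: [-2.6, 0.9, 11.8]
width: 58.2
gripper_force: 71.7
```

Emit:
play_rows --series '[[[0,0,-0.2,0,0,0,1],[0,0,0,0,0,0,1]]]'

```text
clock: 15.92
eef_pos: [500.2, -122.0, -39.1]
tool_rot: [3.14, 0.001, 1.481]
force: [-5.0, 1.2, 32.5]
width: 58.5
gripper_force: 82.9
```

Emit:
play_rows --series '[[[0,0,-0.1,0,0,0,1],[0,0,0,0,0,0,1]]]'

```text
clock: 16.18
eef_pos: [500.2, -122.1, -39.2]
tool_rot: [3.14, 0.001, 1.481]
force: [-7.2, 1.7, 43.1]
width: 58.5
gripper_force: 88.4
```

Emit:
play_rows --series '[[[0,0,0.3,0,0,0,1],[0,0,0.1,0,0,0,1],[0,0,0,0,0,0,0],[0,0,0,0,0,0,0],[0,0,0,0,0,0,0],[0,0,0,0,0,0,0],[0,0,2,0,0,0,0],[0,0,4,0,0,0,0],[0,0,6,0,0,0,0],[0,0,6,0,0,0,0],[0,-2,4,0,0,0,0],[0,-3,0,0,0,0,0],[0,-3,0,0,0,0,0],[0,0,0,0,0,0,0],[0,0,0,0,0,0,0]]]'

```text
clock: 18.05
eef_pos: [499.8, -201.0, 180.6]
tool_rot: [-3.141, -0.001, 1.481]
force: [-0.3, -0.0, -0.0]
width: 85.3
gripper_force: 0.0
```

```bash
python3 - <<'E'
from h import *
st,im,d,c=look("w7.png");P=cloud(c,d)
for t,z in(("stone",0),("case_floor",5),("case",0)):
    for r in place_of(t,"wrist")[:3]:print(t,np.round(r["pixel"]),round(r["p"],2),at_z(c,r["pixel"],z))
    for r in place_of(t,"top")[:0]:pass
E
```

```text
[ 499.8 -201.   180.6] [-1.80e+02 -1.00e-01  8.49e+01] 85.3 18.05 [-0.3 -0.  -0. ]
stone [274. 150.] 0.8 [[ 498.2586061 -156.3512556    0.       ]]
stone [162. 288.] 0.7 [[ 341.3287645  -312.90427695    0.        ]]
case_floor [435.  52.] 0.29 [[671.0329329  -73.39974591   5.        ]]
```

View pics/w7.png

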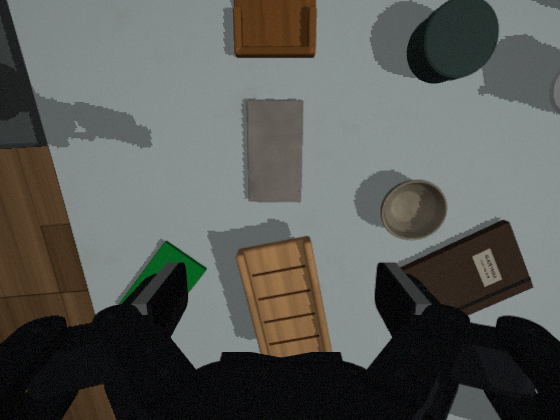

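The stone lies flat on the counter at pixel (274,150). The case is only partly in view at the top, the stand is empty and the bystanders are untouched. I'll measure the stone, then the case.

```bash
python3 - <<'E'
from h import *
im=cv2.imread("pics/w7.png");h=cv2.cvtColor(im,cv2.COLOR_BGR2HSV).astype(int);c=cam("wrist",ctrl.read_state())
print(h[150,275],h[80,275],h[150,244])
m=(h[...,2]<h[80,275,2]-35)&(h[...,1]<80)&((h[...,0]<60)|(h[...,0]>150))
print(corners(c,blob(m,225,320,80,220),8))
E
```

```text
[ 16  27 103] [ 86  13 142] [ 90  12 107]
(array([ 498.74954224, -158.48686218]), array([ 59.50304031, 109.6126709 ]), np.float32(84.46662))
```

Emit:
play_rows --series '[[[0,4,0,0,0,0,0],[0,5,0,0,0,0,0],[0,4,0,0,0,0,0],[0,3,0,0,0,0,0],[0,0,0,0,0,0,0],[0,0,0,0,0,0,0]]]'

```text
clock: 19.15
eef_pos: [500.0, -42.8, 180.8]
tool_rot: [-3.142, 0.001, 1.48]
force: [-0.1, -0.4, -0.4]
width: 85.6
gripper_force: 0.0
```

```bash
python3 - <<'E'
from h import *
st,im,d,c=look("w8.png");P=cloud(c,d)
h=cv2.cvtColor(im,cv2.COLOR_RGB2HSV).astype(int)
for t,z in(("stone",0),("case_floor",5),("case",0)):
    for r in place_of(t,"wrist")[:2]:print(t,np.round(r["pixel"]),round(r["p"],2),at_z(c,r["pixel"],z))
w=(h[...,1]>90)&(h[...,0]>3)&(h[...,0]<28)
k=blob(w,150,420,0,240);v,u=np.nonzero(k);print(u.min(),u.max(),v.min(),v.max(),k.sum())
print("case outer z15",corners(c,k,15))
f=k&(P[...,2]<9);print("floor",np.median(P[...,2][f]),f.sum(),"wall",np.percentile(P[...,2][k],97))
# walls mask: height>11
print("walltop",corners(c,k&(P[...,2]>11.5),15))
m=(h[...,2]<165)&(h[...,1]<80)&((h[...,0]<60)|(h[...,0]>150));print(h[150,275])
k=blob(m,200,340,180,420);v,u=np.nonzero(k);print(u.min(),u.max(),v.min(),v.max(),corners(c,k,8))
E
```

```text
[500.  -42.8 180.8] [-180.     0.    84.8] 85.6 19.15 [-0.1 -0.4 -0.4]
stone [285. 278.] 0.89 [[ 496.62949507 -156.00112688    0.        ]]
case [288. 148.] 0.83 [[514.1750315    2.36182167   0.        ]]
250 327 84 207 9129
case outer z15 (array([513.48950195,   2.95189667]), array([ 79.4883194 , 128.80523682]), np.float32(84.88567))
floor 5.2196440792637375 7020 wall 15.872938105287457
walltop (array([513.48950195,   2.95189667]), array([ 79.4883194 , 128.80523682]), np.float32(84.88567))
[ 15 180  82]
262 311 239 321 (array([ 498.5100708 , -156.47625732]), array([ 59.39716339, 110.34301758]), np.float32(84.795006))
```

View pics/w8.png

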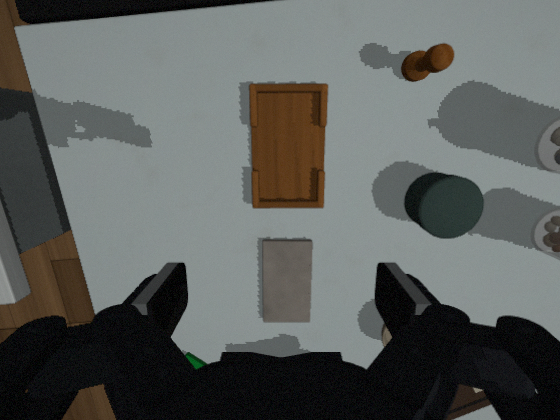

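Stone at about (498.6,-157.5) with yaw 84.8°, case centre at (513.5,3.0) with yaw 84.9°, and the notches are mid-length. I'll take the stone by its middle.

Emit:
play_rows --series '[[[-0.1,-4,0,0,0,0,0],[0,-4,0,0,0,0,0],[0,-3.5,0,0,0,0,0],[0,0,-5,0,0,0,0],[0,0,-5,0,0,0,0],[0,0,-5,0,0,0,0],[0,0,-4,0,0,0,0],[0,0,-2,0,0,0,0],[0,0,-0.9,0,0,0,0],[0,0,0,0,0,0,0],[0,0,0,0,0,0,0.2],[0,0,0,0,0,0,1],[0,0,0,0,0,0,1],[0,0,0,0,0,0,1],[0,0,0,0,0,0,1],[0,0,0,0,0,0,1],[0,0,0,0,0,0,1]]]'

```text
clock: 21.48
eef_pos: [499.6, -157.3, -36.6]
tool_rot: [3.14, 0.001, 1.481]
force: [-1.7, -0.2, 7.2]
width: 57.8
gripper_force: 63.1
```

Emit:
play_rows --series '[[[0,0,1,0,0,0,1],[0,0,2,0,0,0,1],[0,0,2,0,0,0,1],[0,0,1.5,0,0,0,1],[0.2,2,0,0,0,0,1],[0.25,3,0,0,0,0,1],[0.25,3,0,0,0,0,1],[0.25,3,0,0,0,0,1],[0.25,3,0,0,0,0,1],[0.2,1.5,0,0,0,0,1],[0.1,0.5,0,0,0,0,1],[0,0,0,0,0,0,1],[0,0,0,0,0,0,1]]]'

```text
clock: 23.1
eef_pos: [513.8, 1.5, 26.8]
tool_rot: [-3.141, 0.001, 1.479]
force: [-0.7, -0.4, -1.4]
width: 57.1
gripper_force: 64.7
```

```bash
python3 - <<'E'
from h import *
st,im,d,c=look("w9.png");P=cloud(c,d)
s,_=get_image("scene");o=np.zeros((420,800,3),np.uint8);o[:,:560]=im;o[:240,560:]=cv2.resize(s[200:320,160:280],(240,240));save("c9.png",o)
T=Ro.from_euler('xyz',st["tool_rot"]).as_matrix();q=(P-st["eef_pos"])@T
k=(abs(q[...,1])<25)&(q[...,0]>20)&(q[...,0]<53)&(P[...,2]>40)&(P[...,2]<90)
A=np.c_[q[k][:,:2],np.ones(k.sum())];print(k.sum(),"stone top plane",np.linalg.lstsq(A,q[k][:,2],rcond=None)[0])
E
```

```text
[513.8   1.5  26.8] [-180.     0.    84.7] 57.1 23.1 [-0.7 -0.4 -1.4]
8645 stone top plane [ 5.50802833e-04  1.25709087e-03 -4.47443578e+01]
```

View pics/c9.png

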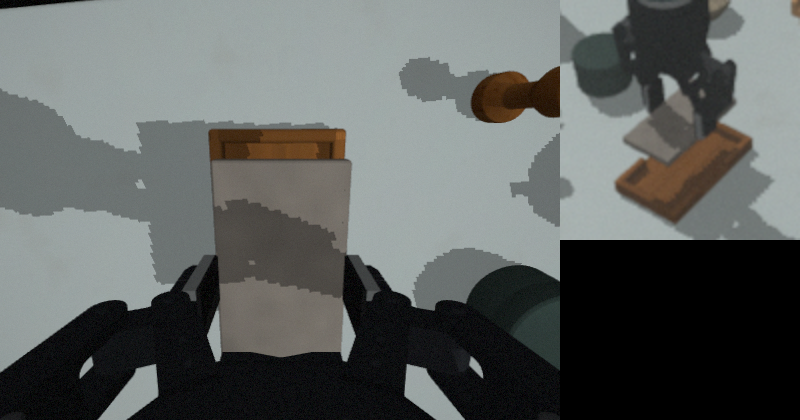

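The stone is level in the hand above the case, its front edge at row 160 (cols 212-351). The case's far wall shows behind it at row 129 (cols 209-346). I'll compare the two.

```bash
cat > al.py <<'E'
from h import *
import sys
st,im,d,c=look("w_al.png");P=cloud(c,d);h=cv2.cvtColor(im,cv2.COLOR_RGB2HSV).astype(int)
T=Ro.from_euler('xyz',st["tool_rot"]).as_matrix();o=st["eef_pos"]
ztop=o[2]+44.7
ax=np.array([np.cos(np.radians(84.85)),np.sin(np.radians(84.85))]);nx=np.array([ax[1],-ax[0]])
w=(h[...,1]>90)&(h[...,0]>3)&(h[...,0]<28)
k=blob(w,180,380,60,250)
# stone: near-height mask
s=(abs(P[...,2]-ztop)<5)&(h[...,1]<90);s=blob(s,195,370,120,345)
def ext(mask,z,rows=None):
    v,u=np.nonzero(mask);X=at_z(c,np.c_[u,v],z)[:,:2];a=(X-o[:2])@ax;b=(X-o[:2])@nx
    return a,b
a,b=ext(s,ztop);f=np.mean([np.max(a[abs(b-t)<1]) for t in range(-20,21,2)])
q=[(y,b[abs(a-y)<1].min(),b[abs(a-y)<1].max()) for y in range(20,52,3)]
q=np.array(q);print("stone front",f,"sides",q[:,1].mean(),q[:,2].mean(),"mid",(q[:,1]+q[:,2]).mean()/2,"slopes deg",np.degrees(np.polyfit(q[:,0],q[:,1],1)[0]),np.degrees(np.polyfit(q[:,0],q[:,2],1)[0]))
e=[(t,np.max(a[abs(b-t)<1])) for t in range(-24,25,2)];print("front slope",np.degrees(np.polyfit(*np.array(e).T,1)[0]))
a2,b2=ext(k,15);F=np.median([np.max(a2[abs(b2-t)<1]) for t in range(-30,31,2)])
g=a2>F-8;
qq=np.array([(y,b2[abs(a2-y)<1].min(),b2[abs(a2-y)<1].max()) for y in np.arange(F-8,F-2,1)])
print("case far",F,"sides",np.median(qq[:,1]),np.median(qq[:,2]),"mid",np.median(qq[:,1]+qq[:,2])/2)
e=[(t,np.max(a2[abs(b2-t)<1])) for t in range(-30,31,2)];print("far slope",np.degrees(np.polyfit(*np.array(e).T,1)[0]))
print("stone centre",f-55,(q[:,1]+q[:,2]).mean()/2,"case centre",F-65.5,np.median(qq[:,1]+qq[:,2])/2)
dA=F-65.5-(f-55);dB=np.median(qq[:,1]+qq[:,2])/2-(q[:,1]+q[:,2]).mean()/2
print("move along ax,nx",dA,dB,"world",dA*ax+dB*nx)
E
python3 al.py
```

```text
[513.9   1.8  26.8] [-180.     0.    84.7] 58.0 23.2 [ 0.7  0.3 -0.8]
stone front 53.838378200287394 sides -28.025989815577876 30.971608558957772 mid 1.4728093716899453 slopes deg 0.07331568836138305 0.011447195129141583
front slope -0.2552635036514938
case far 65.91851101324981 sides -40.296128960216606 38.854804267876276 mid -0.7501528508783935
far slope -0.10679257902611909
stone centre -1.1616217997126057 1.4728093716899453 case centre 0.41851101324981244 -0.7501528508783935
move along ax,nx 1.5801328129624181 -2.2229622225683388 world [-2.07215016  1.7732948 ]
```

Emit:
play_rows --series '[[[-0.2,0.2,-2,0,0,0,1],[0,0,-1.2,0,0,0,1],[0,0,-0.8,0,0,0,1],[0,0,0,0,0,0,1],[0,0,0,0,0,0,1]]]'

```text
clock: 23.88
eef_pos: [512.4, 5.0, -12.9]
tool_rot: [3.141, -0.0, 1.481]
force: [-0.1, -0.6, -0.2]
width: 57.7
gripper_force: 64.7
```

```bash
python3 al.py
```

```text
[512.4   5.  -12.9] [180.   -0.   84.8] 57.7 23.88 [-0.1 -0.6 -0.2]
stone front 53.76529496504856 sides -27.992472646028805 30.860812488748557 mid 1.4341699213598773 slopes deg -0.015994494492478774 0.04679909985146965
front slope -0.06975527977012591
case far 63.178489809322556 sides -38.501742144528464 40.79886369377925 mid 1.1404126181813918
far slope -0.017865012358385748
stone centre -1.234705034951439 1.4341699213598773 case centre -2.3215101906774436 1.1404126181813918
move along ax,nx -1.0868051557260046 -0.2937573031784855 world [-0.39012684 -1.05604917]
```

Emit:
play_rows --series '[[[-0.03,-0.05,0,0,0,0,1],[0,0,-0.5,0,0,0,1],[0,0,-0.4,0,0,0,1],[0,0,-0.3,0,0,0,1],[0,0,0,0,0,0,1],[0,0,0,0,0,0,1]]]'

```text
clock: 24.68
eef_pos: [511.7, 4.6, -25.2]
tool_rot: [-3.142, -0.0, 1.481]
force: [0.4, 0.4, -0.8]
width: 57.7
gripper_force: 64.7
```

Emit:
play_rows --series '[[[0,0,-0.2,0,0,0,1],[0,0,-0.2,0,0,0,1],[0,0,0,0,0,0,1]]]'

```text
clock: 25.05
eef_pos: [511.6, 4.5, -29.3]
tool_rot: [-3.141, 0.0, 1.481]
force: [-0.8, -0.0, -0.5]
width: 57.7
gripper_force: 64.7
```

Emit:
play_rows --series '[[[0,0,-0.1,0,0,0,1],[0,0,0,0,0,0,1]]]'

```text
clock: 25.3
eef_pos: [511.7, 4.5, -30.2]
tool_rot: [-3.142, -0.0, 1.481]
force: [0.1, -0.1, -0.9]
width: 57.7
gripper_force: 64.7
```

Emit:
play_rows --series '[[[0,0,-0.1,0,0,0,1],[0,0,0,0,0,0,1]]]'

```text
clock: 25.55
eef_pos: [511.7, 4.5, -31.2]
tool_rot: [-3.142, -0.0, 1.481]
force: [0.1, 0.4, 0.4]
width: 57.3
gripper_force: 64.7
```

Emit:
play_rows --series '[[[0,0,-0.1,0,0,0,1],[0,0,0,0,0,0,1]]]'

```text
clock: 25.8
eef_pos: [511.8, 4.5, -31.6]
tool_rot: [3.141, 0.0, 1.481]
force: [-1.0, -0.1, 6.3]
width: 57.7
gripper_force: 65.4
```

```bash
python3 al.py
```

```text
[511.8   4.5 -31.6] [180.    0.   84.8] 57.7 25.8 [-1.  -0.1  6.3]
stone front 53.85189110816049 sides -28.019817969042574 30.85984233331374 mid 1.4200121821355842 slopes deg 0.28731248786060776 0.05323392250113826
front slope -0.04171080929324648
case far 63.489121884128366 sides -38.06345594702236 41.30245247228948 mid 1.6605654635306593
far slope 0.4073009885453777
stone centre -1.148108891839513 1.4200121821355842 case centre -2.010878115871634 1.6605654635306593
move along ax,nx -0.862769224032121 0.24055328139507504 world [ 0.16213703 -0.88087922]
```

The stone is on the floor of the case and aligned within 1 mm. I'll release and retreat.

Emit:
play_rows --series '[[[0,0,0.05,0,0,0,1],[0,0,0,0,0,0,0.2],[0,0,0,0,0,0,0],[0,0,0,0,0,0,0],[0,0,0,0,0,0,0],[0,0,0,0,0,0,0],[0,0,2,0,0,0,0],[0,0,4,0,0,0,0],[0,0,5,0,0,0,0],[0,0,5,0,0,0,0],[0,-3,3,0,0,0,0],[0,-2,0,0,0,0,0],[0,0,0,0,0,0,0],[0,0,0,0,0,0,0]]]'

```text
clock: 27.6
eef_pos: [511.3, -44.3, 157.9]
tool_rot: [-3.141, -0.001, 1.482]
force: [0.3, 0.5, 0.1]
width: 85.1
gripper_force: 0.0
```

```bash
python3 - <<'E'
from h import *
st,im,d,c=look("w10.png");P=cloud(c,d);h=cv2.cvtColor(im,cv2.COLOR_RGB2HSV).astype(int)
w=(h[...,1]>90)&(h[...,0]>3)&(h[...,0]<28)
k=blob(w,150,420,0,300);case=corners(c,k,15);print("case",case)
v,u=np.nonzero(k)
m=(h[...,1]<75)&(h[...,2]<150);s=blob(m,u.min()+3,u.max()-3,v.min()+3,v.max()-3)
stn=corners(c,s,13);print("stone",stn);e=cv2.erode(s.astype(np.uint8),np.ones((7,7)))>0
X=P[e];A=np.c_[X[:,:2],np.ones(len(X))];cf=np.linalg.lstsq(A,X[:,2],rcond=None)[0];print("top z",np.median(X[:,2]),"tilt",cf[:2])
E
```

```text
[511.3 -44.3 157.9] [-179.9   -0.    84.9] 85.1 27.6 [0.3 0.5 0.1]
case (array([513.62310791,   2.95796204]), array([ 79.67437744, 129.0680542 ]), np.float32(84.889565))
stone (array([513.57574463,   3.39749908]), array([ 59.85126495, 109.28184509]), np.float32(84.96152))
top z 13.241697475763349 tilt [0.02013846 0.01654437]
```

```bash
python3 -c "
from cell import workorder;print(workorder.finish_job())"
```

```text
the job is handed in; nothing more can be done
None
```

The job is handed in at about 28 s of the 64 s, with no verdict returned: the last wrist view shows the stone let go in its case, about 0.5 mm off centre with its top at 13 mm, as expected when seated; the arm never went near the tin, bowl or stamp.

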